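# Three clicks on the step attenuator

## Robot

A 6-joint arm with a two-finger parallel gripper is mounted at the origin on a cart in front of the work surface, level with it; the furniture and walls round the work are solid. World frame = base frame: x ahead of the robot, y to its left, z up, the work surface at z = 0. Lengths are in m, angles in rad, forces in N, time in s.
With the tool pointing down it reaches from about 0.375 to 0.75 m from the base axis. Payload 9 kg.
Tool frame: the origin (TCP) lies at the centre of the arm's flange, where the gripper is bolted on; the fingertips stand 173 mm ahead of it and the grasp point (between the pads) lies 155 mm ahead of it; z points along the fingers, y is the line along which they close (so a half turn about z gives the same grasp; the last joint's range is limited). The gripper opens to 85 mm and grips with 20 to 120 N. Pads are 22 mm wide; open, the fingers measure 114 mm over their backs; the gripper's body (76 mm by 85 mm) begins 54 mm behind the grasp point. The pads swing forward as they close: fully open they stand 13 mm farther back than shut.
Start: joints at [-1.32, 0.104, 0.097, 1.564, 0, 1.353], TCP at [0.271, -0.535, 0.405] pointing down, gripper open.
Joint ranges: [-2.99, 2.99], [-0.84, 1.86], [-1.1, 1.16], [-1.84, 2.11], [-1.51, 1.56], [-3.14, 3.14]. Speed limits (rad/s): [2.22, 2.22, 2.57, 3.14, 3.14, 3.14].

## Interface

Orientations are given as a 3x3 rotation matrix whose columns are the frame's x, y, z axes.
In Python, from rig import manip gives the robot as it stands.
- The arm moves only by the tool arm_command, never from a script. Its argument "commands" is a list of rows, each a list of 7 numbers: the shift along the tool's x, y, z in m, then the turn, a rotation vector about the tool's x, y, z in rad, then the opening, from 0 (shut) to 1 (fully open). A call has 1 to 5 rows; each row is the pose to reach, as a shift and turn from the pose commanded when the call began, along the tool's axes at that moment; what a row does not reach only later rows make up. A row lasts 1/12 s, in which the tool goes at most 41.7 mm and 7.16 degrees, less where a joint would pass 70% of its speed; a pose out of reach is approached as far as the arm can. A call with a gripper value outside its range is refused whole. The fingers move at their own pace and stop on an object; "squeeze" is the grip in N (left out, the last holds). Time passes only in rows, so rows that repeat a pose let the fingers close. It gives the time, the measured TCP pose, the force, the opening and the grip force at its end, in the units of the state.
- manip.observe(): the state, without advancing time (a new reading comes with each control period).
- manip.camera(name): name is "side" or "top" or "wrist"; returns a dict with "img" (384x512x3 uint8, blue, green, red), "fx", "fy", "cx", "cy" (pixels), "view" (4x4, takes a point from world to camera coordinates); the wrist camera has in their place "mount" (4x4, takes a point from camera to tool coordinates, whose origin is the TCP and whose axes are the flange's). Camera axes: x right, y up, looking along -z (the intrinsics and any distortion apply to the point x, -y, -z); pixel columns grow to the right and rows downward; lengths in m; the calibration is good to about 2 mm. A picture is of the moment at which its call begins: read the wrist's pose just before it. There is no depth.
- manip.job_done(): hands the job in; it is judged then, once.
The state is a dict: "t": time; "joint_positions": joint angles; "qd": joint speeds; "effort": joint torques, N m; "tool_pos": TCP position; "eef_rot": TCP orientation; "ft_force": force on the tool from outside, world axes, zero at the start; "torque": the same for the moment, N m; "width": finger opening in m; "gripper_force": force on a finger pad.
Only numpy, scipy, OpenCV 4.12 (cv2) and the standard library are available. Lean on these libraries where they do the work, as an engineer would, in place of code of your own. Each camera call takes 0.05 s, during which the arm holds its last target. There are 200 camera calls.

## Task

The signal going into the board is too strong: with a fingertip, gently push the red lever of the grey step attenuator exactly three clicks onward from where it stands, toward the end of the box away from the robot, without pinching or gripping it. Feel for each click and let the lever rest there briefly before pushing on; stop at the third click and do not push it over into the fourth, then take the hand away. Leave the flux pot, the screw tin and the thermal pad box alone.

Things in the scene. Friction and masses are not known exactly. Their poses are not given: they have to be found in the camera images.
- attenuator: Step attenuator: a grey metal box, 156 mm long (its x axis, the lever's travel), 66 mm wide (y), 40 mm high, with a bare aluminium top plate and a short brass coax socket sticking 13 mm out of each end at mid height. Fixed to the desk. Origin: centre of its underside, z up, +x = onward (roughly away from the robot). In the top is a black slot 110 mm long along x; seven pairs of dark tick marks beside it, 15 mm apart (x = -45, -30 ... +45 mm), mark the seven click positions.
- lever_face (a point): Centre of the lever's rear (-x) face, the face to push on, 19 mm above the box's top plate. The lever is a red tab that stands up out of the slot: 18 mm along x, 32 mm along y, its top 32 mm and its underside 6 mm above the top plate (a thin stem goes down into the slot); a white line crosses its top. Above the plate behind and in front of it there is nothing. The point's axes are those of the box: +x onward.
- lever (a joint): Travel of the lever along the box's +x, m: clicks at 0, 0.015 ... 0.090. It starts seated at 0, 0.015 or 0.030. A detent resists each step: the push needed rises to about 4 N a quarter of the way to the next click and falls to nothing halfway (plus 0.035 N per mm/s); past halfway the lever snaps on into the next click, off the finger; let go before halfway, it springs back.
- flux_pot: Bystander: orange pot with a black lid, 47 mm across, 41 mm high, standing to the left of the attenuator. Origin: centre of its underside.
- screw_tin: Bystander: round open metal tin, 58 mm across, 22 mm high, standing to the right of the attenuator. Origin: centre of its underside.
- thermal_pad_box: Bystander: flat grey box 40x58x8 mm lying beyond the attenuator. Origin: centre of its underside.

How it is judged:
On the way, in this order (a step that is already met when the one before it is completed fails the run):
1. the lever rests in the first click from its start (distance of lever_face from where it was at the start of the episode between 0.012 and 0.018 m), for 0.15 s.
2. the lever rests in the second click from its start (distance of lever_face from where it was at the start of the episode between 0.027 and 0.033 m), for 0.15 s.
3. the lever rests in the third click from its start (distance of lever_face from where it was at the start of the episode between 0.042 and 0.048 m), for 0.15 s.
At the end, for the whole second after the job is handed in: The lever rests, let go, three clicks (45 mm, within 3 mm) onward from where it started, and the flux pot, screw tin and thermal pad box are within 12 mm of where they stood (all of step 3 and value of joint lever above 0.042 m and velocity of joint lever between -0.005 and 0.005 m/s and distance of each of flux_pot, screw_tin, thermal_pad_box from where it was at the start of the episode below 0.012 m); the robot touches nothing.
It fails at once if the lever is pushed over into the fourth click (more than 53 mm from its start) (distance of lever_face from where it was at the start of the episode above 0.053 m).
It fails at once if the lever is pinched: fingers press on its opposite faces at once (over 1 N on each) ((contact force between the fingers and lever_c2 above 1 N and contact force between the fingers and lever_c4 above 1 N) or (contact force between the fingers and lever_c3 above 1 N and contact force between the fingers and lever_c5 above 1 N)).
It fails at once if the lever is pressed with more than 20 N (contact force between the fingers and lever above 20 N).
It fails at once if the flux pot, screw tin or thermal pad box is pushed more than 12 mm, tipped or lifted (distance of any of flux_pot, screw_tin, thermal_pad_box from where it was at the start of the episode above 0.012 m or angle between any of flux_pot, screw_tin, thermal_pad_box's own z axis and vertical above 0.3 rad).
It also fails if it takes over 61 s, if anything falls off the work surface, if the arm or the gripper's body presses on something with over 40 N, if the wrist force passes 120 N, or if a joint passes its speed limit or range.

## Working session

There is one attempt and no reset: what is moved stays moved. The work goes in short steps, Python scripts to look and compute and a tool call to move; the robot and the scene stay as the last step left them, time stands still between calls to the robot, and variables do not carry over. Pictures are saved under pics/ and viewed, at most 10 in all, crops included, and the job is handed in when it is done.

Besides the shell and the picture viewer there is one more tool, called as name(argument=value, ...) on one line, values as JSON. arm_command: Moves the arm, as the interface text tells. Its arguments: {"type":"object","properties":{"commands":{"type":"array"},"squeeze":{"type":"number"}},"required":["commands"]}

```bash
ls; mkdir -p pics; python3 - <<'E'
from rig import manip
import cv2,numpy as np,json
s=manip.observe()
for k,v in s.items(): print(k,np.round(v,3).tolist())
a=[]
for n in("top","side"):
    c=manip.camera(n); cv2.imwrite(f"pics/{n}0.png",c["img"])
    np.savez(f"{n}0.npz",**c); print(n,c["fx"],c["cx"],c["cy"],np.round(c["view"],3).tolist(),[k for k in c])
E
```

```text
pics
t 0.0
joint_positions [-1.32, 0.105, 0.096, 1.564, -0.0, 1.353]
qd [0.001, 0.001, 0.002, -0.001, -0.001, 0.001]
effort [-0.0, -55.692, 50.366, 0.017, -0.0, -0.0]
tool_pos [0.271, -0.535, 0.404]
eef_rot [[0.892, 0.452, -0.0], [0.452, -0.892, 0.001], [0.0, -0.001, -1.0]]
ft_force [1.123, 0.079, -0.177]
torque [0.033, 0.009, 0.031]
gripper_force 0.0
width 0.085
top 400.2747522816196 248.82284976460318 192.14465406014608 [[-0.017, -1.0, 0.005, -0.293], [0.989, -0.016, 0.15, -0.556], [-0.15, 0.007, 0.989, -0.939], [0.0, 0.0, 0.0, 1.0]] ['img', 'fx', 'fy', 'cx', 'cy', 'view']
side 462.5672164475327 256.00134070820366 189.25328992640135 [[0.892, -0.451, 0.012, -0.63], [0.273, 0.561, 0.781, -0.044], [-0.359, -0.694, 0.624, -1.006], [0.0, 0.0, 0.0, 1.0]] ['img', 'fx', 'fy', 'cx', 'cy', 'view']
```

View pics/top0.png

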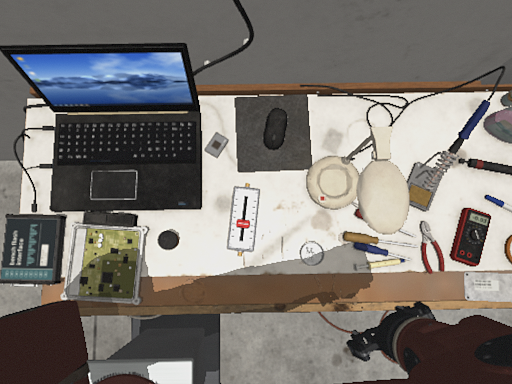

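View pics/side0.png

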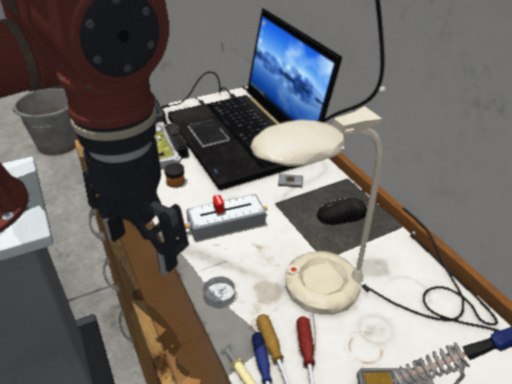

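The top view shows the attenuator at about (243,220) with its red lever at (243,223). The flux pot is at (169,240), the tin at (312,253) and the pad box at (216,145). The side view shows the same layout, with the lever at (218,204). Next I'll measure these.

```bash
cat > h.py <<'E'
import numpy as np,cv2
def ray(c,u,v):
    V=np.array(c["view"]);R=V[:3,:3];o=-R.T@V[:3,3]
    d=R.T@np.array([(u-c["cx"])/c["fx"],-(v-c["cy"])/c["fy"],-1.]);return o,d
def onz(c,p,z):
    o,d=ray(c,*p);return o+d*(z-o[2])/d[2]
def proj(c,P):
    V=np.array(c["view"]);q=V[:3,:3]@P+V[:3,3];return [c["cx"]+c["fx"]*q[0]/-q[2],c["cy"]-c["fy"]*q[1]/-q[2]]
def red(img):
    h=cv2.cvtColor(img,cv2.COLOR_BGR2HSV);return (((h[...,0]<8)|(h[...,0]>172))&(h[...,1]>140)&(h[...,2]>90)).astype(np.uint8)
E
python3 - <<'E'
from h import *
c=np.load("top0.npz");s=np.load("side0.npz")
print("cam",ray(c,0,0)[0],ray(s,0,0)[0])
img=c["img"]
m=red(img);m[:170]=0;m[270:]=0;m[:,:215]=0;m[:,275:]=0
ys,xs=np.nonzero(m);print("red",xs.min(),xs.max(),ys.min(),ys.max(),len(xs))
print(onz(c,(xs.mean(),ys.mean()),.065),onz(c,(xs.mean(),ys.min()),.072),onz(c,(xs.mean(),ys.max()+1),.072))
roi=img[170:275,215:275]
cv2.imwrite("pics/top_crop.png",cv2.resize(roi,None,fx=5.5,fy=5.5,interpolation=cv2.INTER_CUBIC))
cv2.imwrite("pics/side_crop.png",cv2.resize(s["img"][170:260,165:285],None,fx=6,fy=6,interpolation=cv2.INTER_CUBIC))
E
```

```text
cam [ 0.40373542 -0.29508028  1.01295654] [ 0.21267188 -0.95740286  0.66925953]
red 237 249 219 227 67
[ 0.47252277 -0.28588561  0.065     ] [ 0.48268781 -0.28610625  0.072     ] [ 0.4615527  -0.28580379  0.072     ]
```

View pics/top_crop.png

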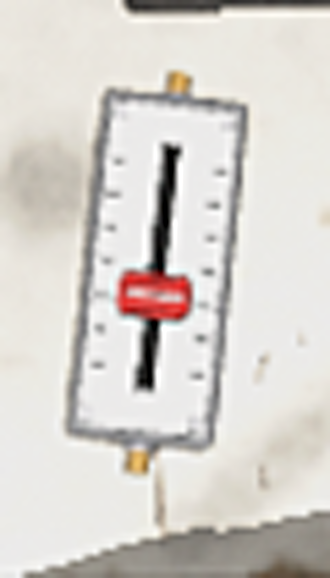

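View pics/side_crop.png

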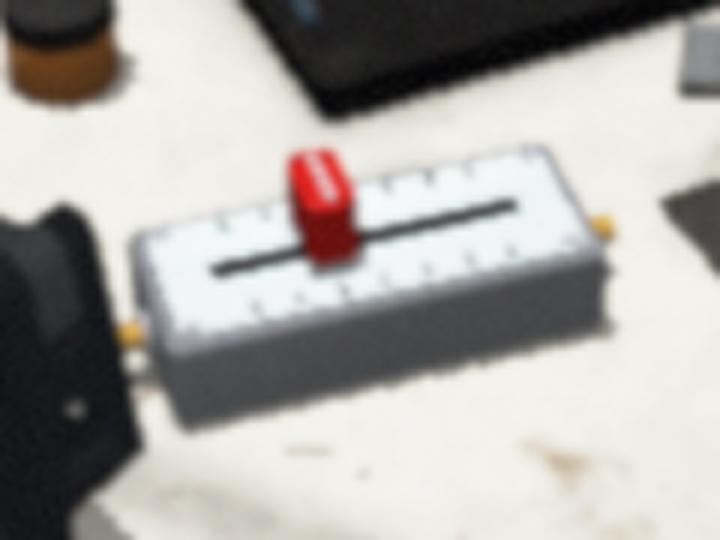

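The lever stands at the third tick pair (30 mm travel). Top crop: plate corners at (107,93), (245,105), (212,445) and (68,432), lever centre at (154,296). The side crop agrees: two ticks lie behind the lever and four in front.

```bash
python3 - <<'E'
from h import *
c=np.load("top0.npz");s=np.load("side0.npz")
f=lambda x,y,k=5.5,o=(215,170):((x+.5)/k-.5+o[0],(y+.5)/k-.5+o[1])
P=[onz(c,f(*p),.04) for p in[(107,93),(245,105),(212,445),(68,432)]]
print(np.round(P,4));C=np.mean(P,0);print("ctr",C)
a=(P[0]+P[1]-P[2]-P[3])/2;w=(P[0]+P[3]-P[1]-P[2])/2;print(np.linalg.norm(a),np.linalg.norm(w),np.degrees([np.arctan2(a[1],a[0]),np.arctan2(w[1],w[0])-np.pi/2]))
T=[onz(c,f(*p),.04) for p in[(98,364),(197,376),(119,160),(221,172)]]
t=(T[2]+T[3]-T[0]-T[1])/2;print("tick ctr",np.mean(T,0),np.linalg.norm(t),np.degrees(np.arctan2(t[1],t[0])))
# slot ends
S=[onz(c,f(*p),.04) for p in[(172,146),(145,389)]];print("slot",np.mean(S,0),S[0]-S[1])
# side crop corners
g=lambda x,y:f(x,y,6,(165,170))
Q=[onz(s,g(*p),.04) for p in[(137,240),(540,148),(605,258),(175,350)]];print("side",np.round(Q,4),np.mean(Q,0))
q=(Q[1]+Q[2]-Q[0]-Q[3])/2;print(np.linalg.norm(q),np.degrees(np.arctan2(q[1],q[0])))
# lever top white line triangulated
print("line top",onz(c,f(155,294),.072),"side",onz(s,g(323,176),.072))
for n,p,z in(("pot",(169,240),.041),("tin",(312,253),.02),("pad",(216,145),.008)):print(n,onz(c,p,z))
E
```

```text
[[ 0.5659 -0.2658  0.04  ]
 [ 0.5594 -0.3275  0.04  ]
 [ 0.4091 -0.31    0.04  ]
 [ 0.4158 -0.2471  0.04  ]]
ctr [ 0.48754817 -0.28759906  0.04      ]
0.15130576423013273 0.06264651668382339 [-6.87996811 -6.00149092]
tick ctr [ 0.48731772 -0.28787184  0.04      ] 0.09095984759622502 -7.122780624532214
slot [ 0.48767226 -0.28778808  0.04      ] [ 0.10752113 -0.01352206  0.        ]
side [[ 0.4176 -0.2556  0.04  ]
 [ 0.5645 -0.2716  0.04  ]
 [ 0.5577 -0.3345  0.04  ]
 [ 0.4097 -0.3128  0.04  ]] [ 0.48736594 -0.29364785  0.04      ]
0.1486520158678855 -7.289737190751116
line top [ 0.47316447 -0.28631275  0.072     ] side [ 0.47442772 -0.28788596  0.072     ]
pot [ 0.43750167 -0.10767163  0.041     ]
tin [ 0.40074342 -0.45464316  0.02      ]
pad [ 0.68065669 -0.21942924  0.008     ]
```

Box centre is (0.487, -0.289) with yaw about -7°. The lever centre is at -15 mm along the box, so it starts at 0.030. I'll move to behind the lever with the gripper shut and tool x along box +x.

arm_command(commands=[[0.03,-0.017,0,0,0,0.118,0],[0.06,-0.034,0,0,0,0.236,0],[0.09,-0.051,0,0,0,0.354,0],[0.12,-0.068,0,0,0,0.472,0],[0.15,-0.085,0,0,0,0.592,0]], squeeze=20)

```text
t: 0.52
tool_pos: [0.367, -0.3902, 0.4043]
eef_rot: [[0.992, -0.129, -0.0], [-0.129, -0.992, 0.001], [-0.0, -0.0, -1.0]]
ft_force: [0.4, -0.6, -0.4]
width: 0.0258
gripper_force: 0.0
```

```bash
cat > st.py <<'E'
from rig import manip
import numpy as np
s=manip.observe();R=np.array(s["eef_rot"]);p=np.array(s["tool_pos"])
y=np.radians(-7);b=np.array([[np.cos(y),np.sin(y)],[-np.sin(y),np.cos(y)]])@(p[:2]-[.4873,-.289])
print(s["t"],"tcp",p.round(4),"box xy",b.round(4),"yaw",np.degrees(np.arctan2(R[1,0],R[0,0])).round(2),"z",R[:,2].round(3),"F",np.round(s["ft_force"],2),"w",s["width"])
print("to go (tool)",(R.T@(np.array([.4377,-.2829,.3])-p)).round(4))
E
python3 st.py
```

```text
0.5167 tcp [ 0.367  -0.3902  0.4043] box xy [-0.1071 -0.1151] yaw -7.42 z [-0.     0.001 -1.   ] F [ 0.36 -0.63 -0.44] w 0.025776695205775156
to go (tool) [ 0.0563 -0.1155  0.1043]
```

arm_command(commands=[[0.014,-0.029,0.02,0,0,0,0],[0.028,-0.058,0.045,0,0,0,0],[0.042,-0.086,0.065,0,0,0,0],[0.055,-0.115,0.085,0,0,0,0],[0.055,-0.115,0.104,0,0,0,0]])

```text
t: 0.93
tool_pos: [0.4369, -0.2801, 0.2993]
eef_rot: [[0.993, -0.119, 0.0], [-0.119, -0.993, 0.002], [-0.0, -0.002, -1.0]]
ft_force: [0.2, 0.2, -0.7]
width: -0.0001
gripper_force: 0.0
```

arm_command(commands=[[0,0,0.02,0,0,0,0],[0,0,0.035,0,0,0,0],[0,0,0.045,0,0,0,0],[0,0,0.045,0,0,0,0]])

```text
t: 1.27
tool_pos: [0.4346, -0.2836, 0.2532]
eef_rot: [[0.992, -0.123, -0.003], [-0.123, -0.992, 0.003], [-0.003, -0.002, -1.0]]
ft_force: [-1.0, 0.4, -0.6]
width: -0.0001
gripper_force: 0.0
```

```bash
python3 st.py; python3 - <<'E'
from rig import manip
import cv2,numpy as np
s=manip.camera("side");np.savez("side1.npz",**s)
a=cv2.resize(s["img"][100:260,130:290],(600,600),interpolation=cv2.INTER_CUBIC);cv2.imwrite("pics/side1.png",a)
E
```

```text
1.2667 tcp [ 0.4346 -0.2836  0.2532] box xy [-0.053  -0.0011] yaw -7.06 z [-0.003  0.003 -1.   ] F [-1.04  0.41 -0.59] w -7.840910284289348e-05
to go (tool) [ 0.0029 -0.0012 -0.0468]
```

View pics/side1.png

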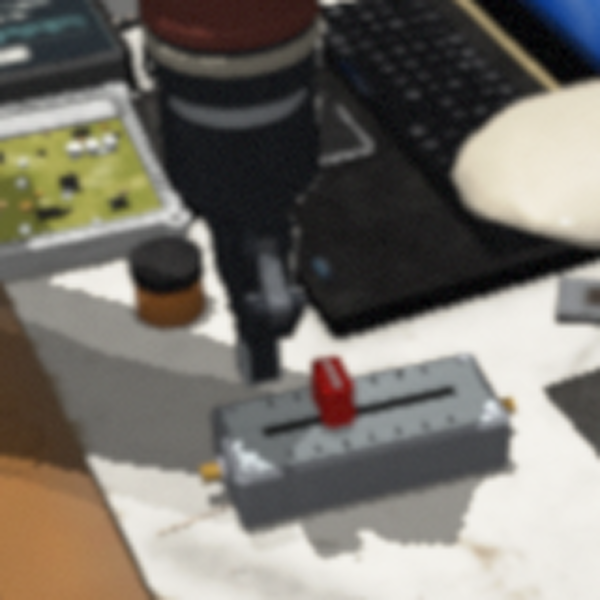

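The shut finger hangs behind the lever with its tip at crop (258,380), and nothing is between it and the lever face. I'll check the tip height against the projection while lowering.

```bash
python3 - <<'E'
from h import *
s=np.load("side1.npz")
for dx in(-.011,.011):
  for dy in (-.0145,.0145):
    u,v=proj(s,np.array([.4346+.992*dx+.122*dy,-.2836-.122*dx+.992*dy,.080]));print(dx,dy,(u-130)*3.75,(v-100)*3.75)
E
```

```text
-0.011 -0.0145 244.50276192936283 397.17865706354394
-0.011 0.0145 231.2809747362597 363.5746198002404
0.011 -0.0145 285.54884421813216 388.2455471896227
0.011 0.0145 271.4735866024774 355.06211273851335
```

arm_command(commands=[[0,0,0.012,0,0,0,0],[0,0,0.022,0,0,0,0],[0,0,0.025,0,0,0,0],[0,0,0.025,0,0,0,0],[0,0,0.025,0,0,0,0]])

```text
t: 1.73
tool_pos: [0.4352, -0.2843, 0.2306]
eef_rot: [[0.992, -0.123, -0.0], [-0.123, -0.992, 0.0], [-0.0, -0.0, -1.0]]
ft_force: [0.1, 0.1, -0.3]
width: 0.0
gripper_force: 0.0
```

```bash
python3 st.py
```

```text
1.7333 tcp [ 0.4352 -0.2843  0.2306] box xy [-0.0523 -0.0017] yaw -7.07 z [-0.  0. -1.] F [ 0.06  0.06 -0.34] w 2.000685906346784e-05
to go (tool) [ 0.0023 -0.0017 -0.0694]
```

arm_command(commands=[[0.003,0,0.003,0,0,0,0],[0.006,0,0.003,0,0,0,0],[0.009,0,0.003,0,0,0,0],[0.011,0,0.003,0,0,0,0],[0.012,0,0.003,0,0,0,0]])

```text
t: 2.15
tool_pos: [0.4476, -0.2859, 0.2279]
eef_rot: [[0.992, -0.123, 0.0], [-0.123, -0.992, -0.0], [0.0, 0.0, -1.0]]
ft_force: [0.2, 0.2, -0.3]
width: -0.0002
gripper_force: 0.0
```

arm_command(commands=[[0.001,0,0,0,0,0,0],[0.002,0,0,0,0,0,0],[0.003,0,0,0,0,0,0],[0.004,0,0,0,0,0,0],[0.004,0,0,0,0,0,0]])

```text
t: 2.57
tool_pos: [0.4512, -0.2863, 0.2277]
eef_rot: [[0.992, -0.123, 0.0], [-0.123, -0.992, -0.0], [0.0, 0.0, -1.0]]
ft_force: [-0.7, -0.0, -0.3]
width: -0.0002
gripper_force: 0.0
```

```bash
python3 st.py
```

```text
2.5667 tcp [ 0.4512 -0.2863  0.2277] box xy [-0.0361 -0.0017] yaw -7.06 z [ 0. -0. -1.] F [-0.71 -0.05 -0.3 ] w -0.00024336787917791558
to go (tool) [-0.0138 -0.0017 -0.0723]
```

arm_command(commands=[[0.001,0,0,0,0,0,0],[0.002,0,0,0,0,0,0],[0.002,0,0,0,0,0,0]])

```text
t: 2.82
tool_pos: [0.4531, -0.2865, 0.2277]
eef_rot: [[0.992, -0.123, -0.0], [-0.123, -0.992, -0.0], [-0.0, 0.0, -1.0]]
ft_force: [-0.6, -0.5, 0.2]
width: -0.0001
gripper_force: 0.4
```

arm_command(commands=[[0.001,0,0,0,0,0,0],[0.002,0,0,0,0,0,0],[0.002,0,0,0,0,0,0]])

```text
t: 3.07
tool_pos: [0.455, -0.2867, 0.2276]
eef_rot: [[0.992, -0.123, -0.001], [-0.123, -0.992, 0.0], [-0.001, 0.0, -1.0]]
ft_force: [-3.4, -0.1, 2.6]
width: -0.0002
gripper_force: 1.7
```

arm_command(commands=[[0.001,0,0,0,0,0,0],[0.002,0,0,0,0,0,0],[0.002,0,0,0,0,0,0]])

```text
t: 3.32
tool_pos: [0.4571, -0.287, 0.2277]
eef_rot: [[0.992, -0.123, -0.0], [-0.123, -0.992, -0.0], [-0.0, 0.0, -1.0]]
ft_force: [-4.3, 0.8, 1.3]
width: 0.0001
gripper_force: 1.9
```

arm_command(commands=[[0.001,0,0,0,0,0,0],[0.002,0,0,0,0,0,0],[0.002,0,0,0,0,0,0]])

```text
t: 3.57
tool_pos: [0.4594, -0.2873, 0.2277]
eef_rot: [[0.992, -0.123, 0.001], [-0.123, -0.992, -0.0], [0.001, 0.0, -1.0]]
ft_force: [-0.3, -0.6, -0.2]
width: -0.0003
gripper_force: 0.4
```

arm_command(commands=[[0.001,0,0,0,0,0,0],[0.002,0,0,0,0,0,0],[0.003,0,0,0,0,0,0],[0.003,0,0,0,0,0,0],[0.003,0,0,0,0,0,0]])

```text
t: 3.98
tool_pos: [0.4622, -0.2877, 0.2277]
eef_rot: [[0.992, -0.123, 0.0], [-0.123, -0.992, -0.0], [0.0, 0.0, -1.0]]
ft_force: [-1.3, -0.1, 0.5]
width: -0.0003
gripper_force: 0.0
```

```bash
python3 st.py; cat > lev.py <<'E'
from rig import manip
from h import *
a=np.load("top0.npz");b=np.load("side0.npz")
def cen(c,x0,x1,y0,y1):
    m=red(c["img"])*0; m[y0:y1,x0:x1]=red(c["img"])[y0:y1,x0:x1]; ys,xs=np.nonzero(m); return (xs.mean(),ys.mean()),len(xs)
for n,c0,r in(("top",a,(215,275,180,260)),("side",b,(205,265,180,225))):
    c=manip.camera(n);p0,n0=cen(c0,*r);p,k=cen(c,*r);d=onz(c,p,.06)-onz(c0,p0,.06);print(n,n0,k,np.round(p,1),"moved mm",np.round(1e3*d[:2],1))
np.savez("last_side.npz",**c)
E
python3 lev.py
```

```text
3.9833 tcp [ 0.4622 -0.2877  0.2277] box xy [-0.0251 -0.0017] yaw -7.05 z [ 0. -0. -1.] F [-1.29 -0.07  0.5 ] w -0.00032790693254863097
to go (tool) [-0.0248 -0.0017 -0.0723]
top 67 0 [nan nan] moved mm [nan nan]
side 116 101 [226.2 204.4] moved mm [15.  -5.1]lev.py:5: RuntimeWarning: Mean of empty slice.
  m=red(c["img"])*0; m[y0:y1,x0:x1]=red(c["img"])[y0:y1,x0:x1]; ys,xs=np.nonzero(m); return (xs.mean(),ys.mean()),len(xs)
  ret = ret.dtype.type(ret / rcount)
```

First click confirmed: the force rose to about 4 N, dropped, and the lever moved 15 mm. Next contact should be near TCP x of 0.467, with the snap near 0.475.

arm_command(commands=[[0,0,0,0,0,0,0],[0.001,0,0,0,0,0,0],[0.002,0,0,0,0,0,0],[0.003,0,0,0,0,0,0],[0.004,0,0,0,0,0,0]])

```text
t: 4.5
tool_pos: [0.4661, -0.2882, 0.2277]
eef_rot: [[0.992, -0.123, 0.0], [-0.123, -0.992, -0.0], [0.0, 0.0, -1.0]]
ft_force: [0.0, 0.1, 0.8]
width: -0.0002
gripper_force: 0.0
```

arm_command(commands=[[0.001,0,0,0,0,0,0],[0.002,0,0,0,0,0,0],[0.003,0,0,0,0,0,0],[0.004,0,0,0,0,0,0],[0.005,0,0,0,0,0,0]])

```text
t: 4.92
tool_pos: [0.4708, -0.2887, 0.2277]
eef_rot: [[0.992, -0.123, -0.001], [-0.123, -0.992, 0.0], [-0.001, 0.0, -1.0]]
ft_force: [-4.0, -0.2, 3.8]
width: 0.0
gripper_force: 2.2
```

arm_command(commands=[[0.001,0,0,0,0,0,0],[0.002,0,0,0,0,0,0],[0.003,0,0,0,0,0,0],[0.004,0,0,0,0,0,0],[0.004,0,0,0,0,0,0]])

```text
t: 5.33
tool_pos: [0.4753, -0.2893, 0.2277]
eef_rot: [[0.992, -0.123, 0.001], [-0.123, -0.992, -0.0], [0.001, 0.0, -1.0]]
ft_force: [-0.0, 0.8, -0.6]
width: 0.0001
gripper_force: 0.0
```

arm_command(commands=[[0.001,0,0,0,0,0,0],[0.002,0,0,0,0,0,0],[0.002,0,0,0,0,0,0],[0.002,0,0,0,0,0,0],[0.002,0,0,0,0,0,0]])

```text
t: 5.75
tool_pos: [0.4769, -0.2895, 0.2277]
eef_rot: [[0.992, -0.123, 0.0], [-0.123, -0.992, -0.0], [0.0, 0.0, -1.0]]
ft_force: [-0.6, -0.6, -0.4]
width: 0.0002
gripper_force: 0.0
```

```bash
python3 st.py; python3 lev.py 2>/dev/null
```

```text
5.75 tcp [ 0.4769 -0.2895  0.2277] box xy [-0.0102 -0.0017] yaw -7.06 z [ 0. -0. -1.] F [-0.63 -0.6  -0.37] w 0.00021216096042221734
to go (tool) [-0.0398 -0.0017 -0.0723]
top 67 1 [244. 247.] moved mm [-55.4  -2.4]
side 116 99 [233.4 203.2] moved mm [29.7 -7.9]
```

Second click confirmed at about 30 mm. The top view is blocked by the arm. I'll repeat the same move for the third click.

arm_command(commands=[[0,0,0,0,0,0,0],[0.001,0,0,0,0,0,0],[0.002,0,0,0,0,0,0],[0.003,0,0,0,0,0,0],[0.004,0,0,0,0,0,0]])

```text
t: 6.27
tool_pos: [0.481, -0.29, 0.2277]
eef_rot: [[0.992, -0.123, 0.0], [-0.123, -0.992, -0.0], [0.0, 0.0, -1.0]]
ft_force: [-0.3, -0.2, -0.2]
width: 0.0002
gripper_force: 0.0
```

arm_command(commands=[[0.001,0,0,0,0,0,0],[0.002,0,0,0,0,0,0],[0.003,0,0,0,0,0,0],[0.004,0,0,0,0,0,0],[0.005,0,0,0,0,0,0]])

```text
t: 6.68
tool_pos: [0.4857, -0.2906, 0.2277]
eef_rot: [[0.992, -0.123, -0.001], [-0.123, -0.992, 0.0], [-0.001, 0.0, -1.0]]
ft_force: [-4.4, 0.3, 2.4]
width: -0.0001
gripper_force: 2.2
```

arm_command(commands=[[0.001,0,0,0,0,0,0],[0.002,0,0,0,0,0,0],[0.003,0,0,0,0,0,0],[0.004,0,0,0,0,0,0],[0.004,0,0,0,0,0,0]])

```text
t: 7.1
tool_pos: [0.4902, -0.2912, 0.2277]
eef_rot: [[0.992, -0.123, 0.001], [-0.123, -0.992, -0.0], [0.001, 0.0, -1.0]]
ft_force: [0.2, -1.2, -0.5]
width: -0.0001
gripper_force: 0.0
```

arm_command(commands=[[0.001,0,0,0,0,0,0],[0.0015,0,0,0,0,0,0],[0.0015,0,0,0,0,0,0],[0.0015,0,0,0,0,0,0],[0.0015,0,0,0,0,0,0]])

```text
t: 7.52
tool_pos: [0.4913, -0.2913, 0.2277]
eef_rot: [[0.992, -0.123, 0.0], [-0.123, -0.992, -0.0], [0.0, 0.0, -1.0]]
ft_force: [-0.2, -0.2, 0.5]
width: -0.0001
gripper_force: 0.0
```

```bash
python3 st.py; python3 lev.py 2>/dev/null
```

```text
7.5167 tcp [ 0.4913 -0.2913  0.2277] box xy [ 0.0043 -0.0018] yaw -7.06 z [ 0. -0. -1.] F [-0.2  -0.15  0.47] w -0.00014403226254305635
to go (tool) [-0.0542 -0.0017 -0.0723]
top 67 0 [nan nan] moved mm [nan nan]
side 116 103 [240.3 201.3] moved mm [44.7 -8.8]
```

The third click is seated at about 45 mm and the finger is off the lever. Now I'll back away and lift.

arm_command(commands=[[-0.006,0,0,0,0,0,0],[-0.015,0,0,0,0,0,0],[-0.02,0,-0.015,0,0,0,0],[-0.02,0,-0.045,0,0,0,0],[-0.02,0,-0.08,0,0,0,0]])

```text
t: 8.03
tool_pos: [0.4701, -0.288, 0.3066]
eef_rot: [[0.992, -0.123, -0.003], [-0.123, -0.992, 0.003], [-0.003, -0.003, -1.0]]
ft_force: [1.6, -0.7, 0.7]
width: 0.0002
gripper_force: 0.0
```

arm_command(commands=[[0,0,-0.02,0,0,0,0],[0,0,-0.04,0,0,0,0],[0,0,-0.05,0,0,0,0],[0,0,-0.05,0,0,0,0],[0,0,-0.05,0,0,0,0]])

```text
t: 8.45
tool_pos: [0.4713, -0.2888, 0.3572]
eef_rot: [[0.992, -0.123, 0.0], [-0.123, -0.992, -0.0], [0.0, 0.0, -1.0]]
ft_force: [1.1, 0.2, -1.1]
width: -0.0001
gripper_force: 0.0
```

```bash
python3 st.py; python3 lev.py 2>/dev/null; python3 -c "
import numpy as np,cv2
s=np.load('last_side.npz')['img'];cv2.imwrite('pics/fin.png',cv2.resize(s[100:260,130:290],(600,600),interpolation=cv2.INTER_CUBIC))"
```

```text
8.45 tcp [ 0.4713 -0.2888  0.3572] box xy [-0.0159 -0.0018] yaw -7.06 z [ 0. -0. -1.] F [ 1.13  0.25 -1.08] w -5.7694605995335415e-05
to go (tool) [-0.0341 -0.0018  0.0572]
top 67 0 [nan nan] moved mm [nan nan]
side 116 117 [239.7 200.4] moved mm [45.  -5.6]
```

View pics/fin.png

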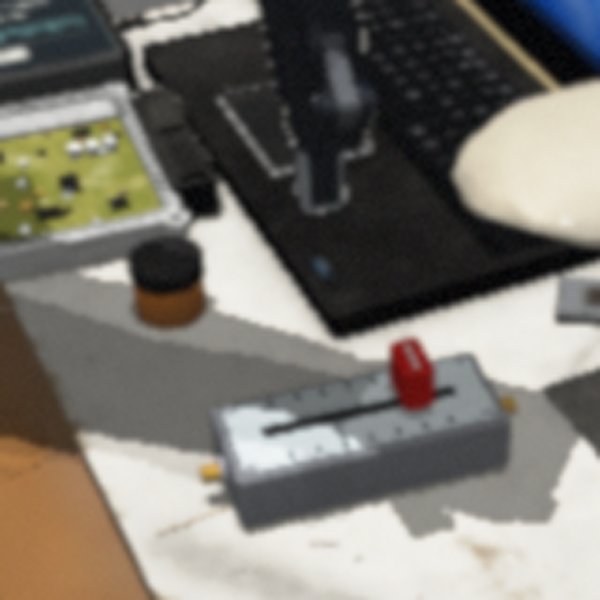

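The lever, now at crop (412,373), sits 45 mm onward. The hand is well clear, and the flux pot at (165,280) hasn't moved.

```bash
python3 -c "
from rig import manip
print(manip.job_done())"
```

```text
the job is handed in; nothing more can be done
None
```

I pushed the lever three clicks onward, resting at each one; the side camera puts it about 45 mm from its start, the hand is clear, the pot, tin and pad box were left alone, and the job is handed in (no verdict was returned).

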